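# Draw the pump piston rod to its yellow mark and hold it

### The arm

A 7-joint arm with a two-finger parallel gripper is mounted at the origin on the work surface. World frame = base frame: x ahead of the robot, y to its left, z up, the work surface at z = 0. Lengths are in m, angles in rad, forces in N, time in s.
With the tool pointing down it reaches from about 0.4 to 0.875 m from the base axis. Payload 4.4 kg.
Tool frame: the origin (TCP) lies midway between the tips of the shut fingers; the grasp point (between the pads) lies 19 mm behind it (manip.grasp_offset is the distance from the TCP to the grasp point, in m); z points along the fingers, y is the line along which they close (so a half turn about z gives the same grasp; the last joint's range is limited). The gripper opens to 85 mm and grips with 20 to 120 N. Pads are 22 mm wide; open, the fingers measure 114 mm over their backs; the gripper's body (76 mm by 85 mm) begins 54 mm behind the grasp point. The pads swing forward as they close: fully open they stand 13 mm farther back than shut.
Start: joints at [1.215, 0.628, 0.038, 1.517, -0.027, 0.996, -0.02], TCP at [0.186, -0.623, 0.231] pointing down, gripper open.
Joint ranges: [-3.06, 3.06], [-0.37, 2.12], [-1.25, 1.32], [0.18, 2.47], [-1.1, 4.24], [0.23, 1.98], [-2.94, 2.94]. Speed limits (rad/s): [2.57, 2.57, 3.14, 3.14, 3.14, 3.14, 3.14].

### API

Orientations are given as a rotation vector (axis times angle).
In Python, from rig import monitor, camera, get_calibration, ticket, outline_of, spot_point, manip gives the robot as it stands.
- The arm moves only by the tool apply_moves, never from a script. Its argument "plan" is a list of rows, each a list of 3 entries, a list of its own where there are three numbers: the shift along the world's x, y, z in mm, then the turn, a rotation vector about the world's x, y, z in rad, then the closure, from 0 (fully open) to 1 (shut). A call has 1 to 20 rows; each row is the pose to reach, as a shift and turn from the pose commanded when the call began; what a row does not reach only later rows make up. A row lasts 1/8 s, in which the tool goes at most 62.5 mm and 10.7 degrees, less where a joint would pass 70% of its speed; a pose out of reach is approached as far as the arm can. A call with a gripper value outside its range is refused whole. The fingers move at their own pace and stop on an object; "squeeze" is the grip in N (left out, the last holds). Time passes only in rows, so rows that repeat a pose let the fingers close. It gives the time, the measured TCP pose, the force, the opening and the grip force at its end, in the units of the state.
- monitor.read_state(): the state, without advancing time (a new reading comes with each control period).
- camera(name): name is "side" or "top"; returns the picture (400x640x3 uint8, red, green, blue); there is no depth.
- get_calibration(name): a dict with "fx", "fy", "cx", "cy" (pixels), "k1" (the pictures are not rectified: a ray, as slopes to the right and down, at radius r is drawn at 1 + k1 r^2 times it, then the intrinsics apply), "rvec" (rotation vector, rad) and "tvec" (3), from world to camera coordinates, as OpenCV has them. Camera axes: x right, y down, z forward; pixel columns grow to the right and rows downward; lengths in m; the calibration is good to about 2 mm. A picture is of the moment at which its call begins. get_calibration takes no time and is no camera call.
- ticket.finish_job(): hands the job in; it is judged then, once.
Trained networks look in the newest picture that a camera, given by its name, has taken for a name from the list of things; names that differ only in an ending like _2 or _b are one class to them, and where a whole thing is asked for, a point or a joint stands for the part that bears it (a point fixed in the world has none). Each returns a list of dicts, best first, with "confidence" (0 to 1); they miss things now and then, are a little off and sometimes report something else, mostly with a low value. They report only what shows in the picture. A call takes as long as a camera call. They do not tell look-alikes from the thing itself.
- outline_of(camera, target): "mask" (400x640 bool, what is visible of it).
- spot_point(camera, target): "xyz" ([x, y, z] in m, in world coordinates, good to about 4 mm: a listed point, or the origin of a listed thing).
The state is a dict: "time": time; "joint_positions": joint angles; "joint_vel": joint speeds; "joint_efforts": joint torques, N m; "position": TCP position; "tool_rot": TCP orientation; "wrist_force": force on the tool from outside, world axes, zero at the start; "wrist_torque": the same for the moment, N m; "grip_width": finger opening in m; "grip_force": force on a finger pad.
Only numpy, scipy, OpenCV 4.12 (cv2) and the standard library are available. Lean on these libraries where they do the work, as an engineer would, in place of code of your own. Each camera call takes 0.05 s, during which the arm holds its last target. There are 200 camera calls.

### The job

Swing the clear guard of the pump service jig gently up and back onto its stop and leave it there. Then take the black knob of the piston rod and draw the rod straight up, without forcing it sideways, until the whole yellow band shows above the barrel's mouth while the red band below it is still inside, and finish while holding it there, still gripped and still; never pull the rod right out, and leave the other things on the bench alone.

Things in the scene. Friction and masses are not known exactly. Their poses are not given: they have to be found in the camera images.
- jig: Pump service jig, fixed to the bench: dark steel base 170 x 160 x 15 mm. Origin on the bench under the bore axis, z up, +x from bore to hinge side (away from the robot, bar its yaw). Barrel: upright aluminium block 44 x 44 mm, top at 100 mm height, blue cheeks 54 x 54 mm up to 80 mm. Hinge posts at x 75, y +-71 mm (161 mm high); 10 mm square rests at x -50, y +-58 mm (147 mm high).
- mouth (a point): Centre of the barrel's mouth, the top of the bore, 100 mm above the bench; z points up along the bore. The bore is 15 mm wide and 85 mm deep.
- rod: Loose steel piston rod, 0.09-0.17 kg, 14 mm thick, 80 mm long below a 26 mm collar, 4 mm high, that rests on the mouth when fully in. Round black knob 20 mm wide, from 4 to 40 mm above the origin. Origin on the axis under the collar, z up: its height over the mouth is the length drawn out. It drops back if let go.
- bands (a point): Point on the rod's axis 48 mm below its origin, in the bare steel midway between the painted bands: yellow 30 to 42 mm and red 54 to 68 mm below the origin. The rod is drawn out right when this point is level with the barrel's mouth, give or take 6 mm.
- guard (a joint): Hinge angle of the clear guard, rad: 0 lying level on its rests over the rod, growing as its front swings up and back, 1.75 (just past upright) on its stop. It starts between 0 and 0.3. A stiff hinge: it stays where it is left; about 1.5 to 2.5 N at the handle moves it.
- guard_handle (a point): Middle of the guard's red round handle bar, 10 mm thick, 90 mm long, parallel to the hinge (jig y), 170 mm from the hinge line. 10 mm arms at its ends join it to the yellow front rail; 35 mm are free between bar and rail, so a finger can go down through the loop. With the guard level it is 152 mm above the bench, at x = -95 mm in the jig's frame.
- guard_hinge (a point): Middle of the guard's hinge line, which runs along the jig's y axis at x = +75 mm in the jig's frame, 152 mm above the bench. The guard is a clear pane in a yellow frame up to 10 mm thick, 132 mm wide, its front rail ending 130 mm from the hinge line.
- spool: Bystander: black and silver solder spool, 54 mm wide, 46 mm tall, standing beside the jig; origin under its centre.
- heatsink: Bystander: finned aluminium heat sink, 50 x 60 x 30 mm, beside the jig; origin under its centre.
- flux: Bystander: amber jar with black cap, 48 mm wide, 50 mm tall; origin under its centre.
- driver: Bystander: red-handled screwdriver lying on the bench.
- pliers: Bystander: blue-handled long-nose pliers, about 165 mm long, lying on the bench.
- chiptray: Bystander: clear tray of black chips, 110 x 150 x 30 mm; origin under its centre.
Not all that is in view belongs to the job. What is shaped like the jig but orange is not meant.

How it is judged:
On the way, in this order (a step that is already met when the one before it is completed fails the run):
1. the guard rests back on its stop, the rod still fully in (value of joint guard above 1.65 rad and z of rod in the frame of mouth below 0.008 m), for 0.2 s.
2. the rod is drawn out to the yellow band by the gripper, the guard open (value of joint guard above 1.6 rad and z of rod in the frame of mouth above 0.042 m and contact force between rod and the fingers above 2 N), for 0.1 s.
At the end, for the whole second after the job is handed in: The guard is back on its stop (hinge above 1.62 rad); the rod is gripped by the fingers (over 2 N), at rest, 42 to 54 mm out of the barrel, within 4 mm of the bore axis and within 0.07 rad of it, pressing on the jig with less than 15 N (value of joint guard above 1.62 rad and z of rod in the frame of mouth between 0.042 and 0.054 m and horizontal distance between rod and mouth below 0.004 m and angle between the z axis of rod and the z axis of mouth, either way round below 0.07 rad and contact force between rod and the fingers above 2 N and contact force between rod and jig below 15 N and linear speed of rod below 0.01 m/s); the arm keeps its last pose, push and grip.
It fails at once if the guard is slammed onto its stop or dropped shut (over 1.5 rad/s near either) ((value of joint guard above 1.4 rad and velocity of joint guard above 1.5 rad/s) or (value of joint guard below 0.3 rad and velocity of joint guard below -1.5 rad/s)).
It fails at once if the rod is forced against the jig with more than 40 N (contact force between rod and jig above 40 N).
It fails at once if the rod is pulled right out (z of rod in the frame of mouth above 0.075 m).
It fails at once if one of the six bystanders is moved more than 30 mm (distance of any of spool, heatsink, flux, driver, pliers, chiptray from where it was at the start of the episode above 0.03 m).
It also fails if it takes over 58 s, if anything falls off the work surface, if the arm or the gripper's body presses on something with over 40 N, if the wrist force passes 120 N, or if a joint passes its speed limit or range.

## Working session

There is one attempt and no reset: what is moved stays moved. The work goes in short steps, Python scripts to look and compute and a tool call to move; the robot and the scene stay as the last step left them, time stands still between calls to the robot, and variables do not carry over. Pictures are saved under pics/ and viewed, at most 10 in all, crops included, and the job is handed in when it is done.

Besides the shell and the picture viewer there is one more tool, called after "Call:" in YAML: its name, and indented under it one key for each argument. apply_moves: Moves the arm, as the interface text tells. Its arguments: {"type":"object","properties":{"plan":{"type":"array"},"squeeze":{"type":"number"}},"required":["plan"]}

```bash
mkdir -p pics; cat > h.py <<'E'
import numpy as np, cv2
from rig import monitor, camera, get_calibration, ticket, outline_of, spot_point, manip
def snap(n,f):
    im=camera(n); cv2.imwrite('pics/'+f,cv2.cvtColor(im,cv2.COLOR_RGB2BGR)); return im
def cal(n):
    c=get_calibration(n); R=cv2.Rodrigues(np.array(c['rvec'],float))[0]; return c,R,np.array(c['tvec'],float).ravel()
def proj(n,p):
    c,R,t=cal(n); q=R@np.array(p)+t; s=q[:2]/q[2]; s=s*(1+c['k1']*(s@s)); return np.array([c['fx']*s[0]+c['cx'],c['fy']*s[1]+c['cy']])
def ray(n,uv):
    c,R,t=cal(n); d=np.array([(uv[0]-c['cx'])/c['fx'],(uv[1]-c['cy'])/c['fy']]); s=d.copy()
    for _ in range(20): s=d/(1+c['k1']*(s@s))
    v=R.T@np.array([s[0],s[1],1]); return -R.T@t, v/np.linalg.norm(v)
def tri(obs):
    A=np.zeros((3,3));b=np.zeros(3)
    for n,uv in obs:
        o,v=ray(n,uv); M=np.eye(3)-np.outer(v,v); A+=M; b+=M@o
    return np.linalg.solve(A,b)
E
python3 - <<'E'
from h import *
np.set_printoptions(precision=4,suppress=True)
print(manip.grasp_offset, monitor.read_state())
for n in('side','top'):
    snap(n,n+'0.png'); c,R,t=cal(n); print(n,'cam at',-R.T@t)
    for k in('jig','mouth','rod','bands','guard_handle','guard_hinge','spool','heatsink','flux','driver','pliers','chiptray'):
        print(n,k,[(np.round(d['xyz'],3).tolist(),round(d['confidence'],2),proj(n,d['xyz']).round().tolist()) for d in spot_point(n,k)[:3]])
E
```

```text
0.0187 {'time': 0.0, 'joint_positions': array([ 1.2152,  0.6294,  0.0384,  1.5184, -0.027 ,  0.9963, -0.02  ]), 'joint_vel': array([-0.0009, -0.0015, -0.0006,  0.0005,  0.0007, -0.0011, -0.0008]), 'joint_efforts': array([ -0.0009, -56.3397,   1.2256, -19.3445,   0.0109,   0.0107,
        -0.    ]), 'position': array([ 0.1856, -0.6223,  0.2303]), 'tool_rot': array([-3.1068, -0.4533,  0.0005]), 'wrist_force': array([0.1787, 1.1083, 0.4067]), 'wrist_torque': array([-0.046 ,  0.0132,  0.0262]), 'grip_force': 0.0, 'grip_width': 0.08524551531762092}
side cam at [0.116  0.6898 0.6827]
side jig [([0.569, 0.066, -0.001], 0.98, [309.0, 241.0]), ([0.438, -0.231, -0.001], 0.59, [397.0, 208.0])]
side mouth [([0.442, -0.227, 0.099], 0.89, [400.0, 181.0]), ([0.569, 0.066, 0.102], 0.8, [309.0, 212.0])]
side rod [([0.571, 0.063, 0.103], 0.54, [309.0, 211.0])]
side bands []
side guard_handle [([0.367, -0.287, 0.152], 0.74, [434.0, 166.0]), ([0.48, 0.034, 0.16], 0.62, [346.0, 200.0])]
side guard_hinge [([0.636, 0.093, 0.153], 0.97, [282.0, 192.0]), ([0.502, -0.188, 0.153], 0.86, [378.0, 165.0])]
side s
[... 595 characters left out ...]
)]
top rod [([0.54, 0.442, 0.0], 0.43, [197.0, 211.0])]
top bands []
top guard_handle [([0.482, 0.034, 0.161], 0.75, [318.0, 226.0]), ([0.362, -0.284, 0.154], 0.62, [434.0, 272.0])]
top guard_hinge [([0.498, -0.185, 0.153], 0.69, [397.0, 222.0])]
top spool [([0.473, 0.218, -0.003], 0.53, [264.0, 232.0])]
top heatsink [([0.646, -0.084, -0.003], 0.74, [358.0, 181.0])]
top flux [([0.589, -0.462, 0.004], 0.7, [476.0, 199.0])]
top driver [([0.748, -0.136, 0.002], 0.69, [374.0, 150.0])]
top pliers [([0.389, -0.477, -0.001], 0.72, [483.0, 262.0]), ([0.567, 0.066, -0.004], 0.29, [312.0, 204.0])]
top chiptray [([0.54, 0.445, -0.005], 0.65, [197.0, 211.0]), ([0.48, 0.035, 0.16], 0.54, [318.0, 227.0])]
```

```bash
python3 - <<'E'
import cv2,numpy as np
a=cv2.imread('pics/side0.png')[110:310,200:480];b=cv2.imread('pics/top0.png')[110:310,200:480]
cv2.imwrite('pics/v1.png',np.vstack([cv2.resize(x,(420*1,300)) for x in(a,b)]))
E
```

```text
(no output)
```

View pics/v1.png

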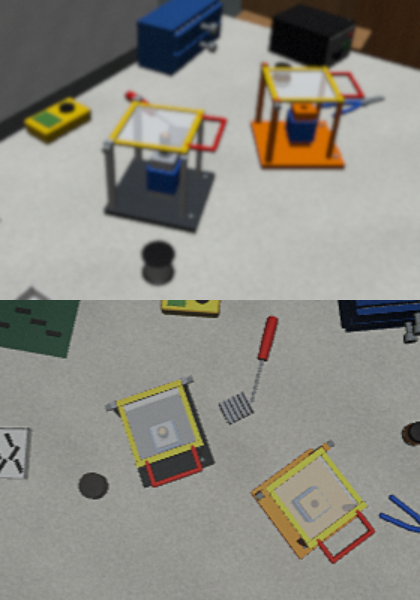

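The near, dark-based jig is the target: in the side view its handle is around (346,200), and in the top view around (318,226). The orange jig is the decoy. I'll refine the handle, its direction and the yaw the tool needs.

```bash
python3 - <<'E'
from h import *
np.set_printoptions(precision=4,suppress=True)
s=monitor.read_state(); R=cv2.Rodrigues(s['tool_rot'])[0]; print(R)
# line dir from red bar: intersect red pixels with plane z=.16
for n in('top','side'):
    im=cv2.cvtColor(cv2.imread(f'pics/{n}0.png'),cv2.COLOR_BGR2HSV)
    m=((im[...,0]<8)|(im[...,0]>172))&(im[...,1]>140)&(im[...,2]>80)
    v,u=np.nonzero(m); P=[]
    for a,b in zip(u,v):
        o,d=ray(n,(a,b)); p=o+d*(.160-o[2])/d[2]
        if np.hypot(p[0]-.49,p[1]-.037)<.075: P.append(p[:2])
    P=np.array(P,np.float32); print(n,len(P),P.mean(0)); 
    r=cv2.minAreaRect(P*1000); print(r, cv2.boxPoints(r).tolist())
y=.364
cv=np.array([np.cos(y),np.sin(y),0])
# desired tool: z down, y axis = +-cv
for sg in(1,-1):
    Y=sg*cv; Z=np.array([0,0,-1.]); D=np.c_[np.cross(Y,Z),Y,Z]
    print(sg,cv2.Rodrigues(D@R.T)[0].ravel())
E
```

```text
[[ 0.9583  0.2857  0.    ]
 [ 0.2857 -0.9583  0.    ]
 [ 0.     -0.     -1.    ]]
top 198 [0.4889 0.0383]
((498.4985656738281, 41.28288269042969), (50.44924545288086, 98.93766021728516), 19.18494987487793) [[458.41845703125, 79.71507263183594], [490.93121337890625, -13.727863311767578], [538.5786743164062, 2.8506927490234375], [506.06591796875, 96.29362487792969]]
side 109 [0.4893 0.041 ]
((497.349609375, 37.90806198120117), (40.66514587402344, 99.60672760009766), 19.565092086791992) [[461.5129699707031, 78.02693939208984], [494.8690490722656, -15.828659057617188], [533.186279296875, -2.2108154296875], [499.8301696777344, 91.64478302001953]]
1 [-0.     -0.      1.6451]
-1 [-0.      0.     -1.4965]
```

Call:
apply_moves:
  plan:
    - [[20, 30, 60], [0, 0, 0.1], 0.6]
    - [[50, 75, 70], [0, 0, 0.2], 0.6]
    - [[85, 120, 70], [0, 0, 0.32], 0.6]
    - [[130, 165, 70], [0, 0, 0.44], 0.6]
    - [[175, 210, 70], [0, 0, 0.56], 0.6]
    - [[220, 255, 70], [0, 0, 0.68], 0.6]
    - [[255, 300, 70], [0, 0, 0.8], 0.6]
    - [[275, 350, 70], [0, 0, 0.92], 0.6]
    - [[285, 400, 70], [0, 0, 1.04], 0.6]
    - [[290, 450, 70], [0, 0, 1.16], 0.6]
    - [[295, 500, 70], [0, 0, 1.28], 0.6]
    - [[295, 555, 70], [0, 0, 1.4], 0.6]
    - [[295, 610, 70], [0, 0, 1.52], 0.6]
    - [[295, 656, 60], [0, 0, 1.62], 0.6]
    - [[295, 656, 40], [0, 0, 1.62], 0.6]
    - [[295, 656, 30], [0, 0, 1.62], 0.6]

```text
time: 3.3
position: [0.4804, 0.0332, 0.2606]
tool_rot: [-1.814, -2.565, 0.001]
wrist_force: [-0.7, -0.5, -0.6]
grip_width: 0.0342
grip_force: 0.0
```

```bash
python3 - <<'E'
from h import *
np.set_printoptions(precision=4,suppress=True)
ims=[]
for n in('side','top'):
    im=snap(n,n+'1.png')
    p=np.array(monitor.read_state()['position']); print(n,'tcp',proj(n,p), 'handle below',proj(n,[p[0],p[1],.16]))
    for k in('mouth','guard_handle','guard_hinge'): print(n,k,[np.round(d['xyz'],4).tolist() for d in spot_point(n,k)[:3]])
    u,v=proj(n,[.48,.034,.17]).astype(int); ims.append(cv2.resize(im[v-55:v+45,u-70:u+70],(560,300),interpolation=cv2.INTER_CUBIC))
cv2.imwrite('pics/v2.png',cv2.cvtColor(np.vstack(ims),cv2.COLOR_RGB2BGR))
print(cv2.Rodrigues(monitor.read_state()['tool_rot'])[0][:,1])
E
```

```text
side tcp [348.6214 165.0947] handle below [345.8844 199.725 ]
side mouth [[0.567, 0.066, 0.1], [0.4411, -0.2308, 0.0986], [0.484, 0.0356, 0.1601]]
side guard_handle [[0.3632, -0.287, 0.1515], [0.4814, 0.0331, 0.1603]]
side guard_hinge [[0.6379, 0.0928, 0.1496], [0.4984, -0.1874, 0.1529]]
top tcp [315.9152 223.5392] handle below [318.4321 226.568 ]
top mouth []
top guard_handle [[0.361, -0.2863, 0.1557]]
top guard_hinge [[0.4965, -0.1869, 0.156], [0.6397, 0.0931, 0.1517]]
[0.9434 0.3316 0.001 ]
```

View pics/v2.png

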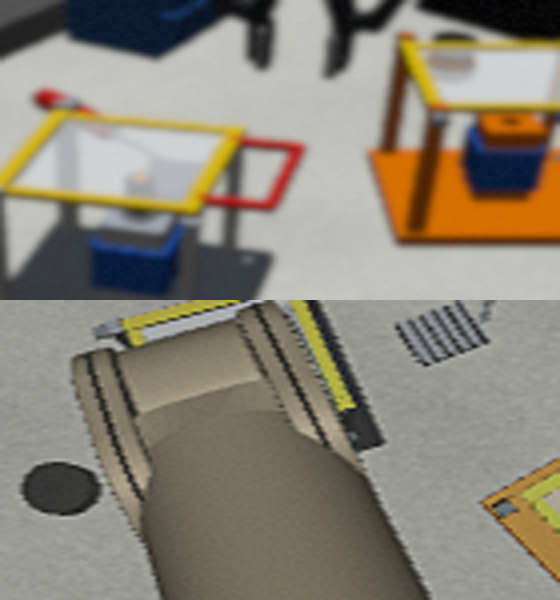

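Call:
apply_moves:
  plan:
    - [[0, 0, -30], [0, 0, 0], 0.6]
    - [[0, 0, -60], [0, 0, 0], 0.6]
    - [[0, 0, -85], [0, 0, 0], 0.6]
    - [[0, 0, -100], [0, 0, 0], 0.6]
    - [[0, 0, -113], [0, 0, 0], 0.6]
    - [[0, 0, -113], [0, 0, 0], 0.6]
    - [[0, 0, -113], [0, 0, 0], 0.8]
    - [[0, 0, -113], [0, 0, 0], 1]
    - [[0, 0, -113], [0, 0, 0], 1]
    - [[0, 0, -113], [0, 0, 0], 1]
    - [[0, 0, -113], [0, 0, 0], 1]
  squeeze: 25

```text
time: 5.08
position: [0.481, 0.0331, 0.1485]
tool_rot: [1.815, 2.564, 0.001]
wrist_force: [-0.9, 0.2, 0.6]
grip_width: 0.0084
grip_force: 24.6
```

Call:
apply_moves:
  plan:
    - [[0.5, 0, 8.5], [0, 0, 0], 1]
    - [[3, 1, 25.3], [0, 0, 0], 1]
    - [[7, 2.5, 41.7], [0, 0, 0], 1]
    - [[12.4, 4.4, 57.7], [0, 0, 0], 1]
    - [[19.4, 6.8, 73], [0, 0, 0], 1]
    - [[27.8, 9.8, 87.5], [0, 0, 0], 1]
    - [[37.5, 13.2, 101], [0, 0, 0], 1]
    - [[48.5, 17, 113.4], [0, 0, 0], 1]
    - [[60.4, 21.3, 124.7], [0, 0, 0], 1]
    - [[60.4, 21.3, 124.7], [0, 0, 0], 1]

```text
time: 6.32
position: [0.538, 0.0537, 0.2744]
tool_rot: [-1.813, -2.561, 0.01]
wrist_force: [-9.6, -2.1, 11.3]
grip_width: 0.0089
grip_force: 25.2
```

```bash
python3 - <<'E'
from h import *
for n in('side',):
    im=snap(n,n+'2.png')
    for k in('guard_handle','guard_hinge'): print(n,k,[np.round(d['xyz'],4).tolist() for d in spot_point(n,k)[:3]])
    u,v=proj(n,[.56,.05,.22]).astype(int); print(u,v); im=cv2.resize(im[v-65:v+85,u-90:u+110],(600,450),interpolation=cv2.INTER_CUBIC)
cv2.imwrite('pics/v3.png',cv2.cvtColor(im,cv2.COLOR_RGB2BGR))
E
```

```text
side guard_handle [[0.5385, 0.0551, 0.2808]]
side guard_hinge [[0.6387, 0.0926, 0.1532], [0.5377, 0.0563, 0.2823], [0.4981, -0.1891, 0.1511]]
316 172
```

View pics/v3.png

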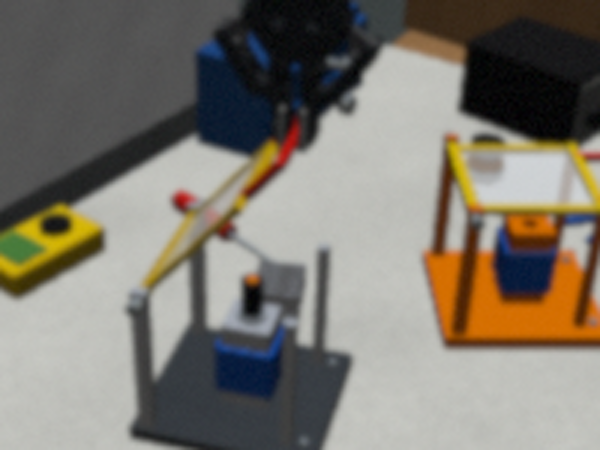

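The guard is at about 0.88 rad and still gripped, and the knob is in plain view near side pixel (310,204). The force reading shows the path was about 3.5 mm short radially, so I'll correct for that and carry on.

Call:
apply_moves:
  plan:
    - [[-1, 0.5, 4], [0, 0, 0], 1]
    - [[10.4, 4.1, 11.7], [0, 0, 0], 1]
    - [[24.3, 9.1, 20.2], [0, 0, 0], 1]
    - [[39, 14.2, 27.2], [0, 0, 0], 1]
    - [[54.4, 19.7, 32.6], [0, 0, 0], 1]
    - [[70.1, 25.2, 36.3], [0, 0, 0], 1]
    - [[76, 27.2, 37.3], [0, 0, 0], 1]
    - [[81.3, 29.1, 37.9], [0, 0, 0], 1]
    - [[87, 31, 38.4], [0, 0, 0], 1]
    - [[92.5, 33.1, 38.7], [0, 0, 0], 1]
    - [[97.5, 34.8, 38.7], [0, 0, 0], 1]
    - [[102.2, 36.5, 38.7], [0, 0, 0], 1]
    - [[106.2, 38, 38.5], [0, 0, 0], 1]
    - [[110.2, 39.3, 38.3], [0, 0, 0], 1]
    - [[114.2, 40.7, 37.8], [0, 0, 0], 1]
    - [[118.2, 42.1, 37.4], [0, 0, 0], 1]
    - [[118.2, 42.1, 37.4], [0, 0, 0], 1]

```text
time: 8.6
position: [0.66, 0.0977, 0.311]
tool_rot: [1.814, 2.565, 0.004]
wrist_force: [-0.6, 2.5, 4.2]
grip_width: 0.0087
grip_force: 27.7
```

```bash
python3 - <<'E'
from h import *
for n in('side','top'):
    im=snap(n,n+'3.png')
    for k in('guard_handle','guard_hinge','mouth','rod'): print(n,k,[np.round(d['xyz'],4).tolist() for d in spot_point(n,k)[:3]])
E
```

```text
side guard_handle [[0.3638, -0.2882, 0.1508], [0.6595, 0.098, 0.3213]]
side guard_hinge [[0.6378, 0.0886, 0.1557], [0.4997, -0.1861, 0.1539]]
side mouth [[0.4405, -0.2303, 0.0992], [0.5693, 0.0668, 0.1007]]
side rod [[0.5691, 0.0618, 0.1024]]
top guard_handle [[0.3616, -0.2833, 0.153]]
top guard_hinge [[0.4919, -0.1837, 0.1543]]
top mouth []
top rod []
```

Call:
apply_moves:
  plan:
    - [[3, 1, -0.5], [0, 0, 0], 1]
    - [[6, 2, -1], [0, 0, 0], 1]
    - [[8, 3, -1.3], [0, 0, 0], 1]
    - [[10, 3.6, -1.7], [0, 0, 0], 1]
    - [[12, 4.3, -2.1], [0, 0, 0], 1]
    - [[12, 4.3, -2.1], [0, 0, 0], 1]

```text
time: 9.85
position: [0.6693, 0.101, 0.3092]
tool_rot: [-1.813, -2.562, 0.004]
wrist_force: [-7.1, -0.2, 10.8]
grip_width: 0.0083
grip_force: 28.4
```

Call:
apply_moves:
  plan:
    - [[2, 0.7, 0], [0, 0, 0], 1]
    - [[4, 1.4, 0], [0, 0, 0], 1]
    - [[4, 1.4, 0], [0, 0, 0], 1]

```text
time: 10.22
position: [0.6695, 0.1011, 0.3091]
tool_rot: [-1.81, -2.558, 0.016]
wrist_force: [-17.0, -1.3, 16.8]
grip_width: 0.009
grip_force: 29.1
```

Call:
apply_moves:
  plan:
    - [[-3, -1, 1], [0, 0, 0], 1]
    - [[-4.5, -1.6, 1.5], [0, 0, 0], 1]
    - [[-4.5, -1.6, 1.5], [0, 0, 0], 0.6]
    - [[-4.5, -1.6, 1.5], [0, 0, 0], 0.6]
    - [[-4.5, -1.6, 1.5], [0, 0, 0], 0.6]
    - [[-4.5, -1.6, 20], [0, 0, 0], 0.6]
    - [[-4.5, -1.6, 50], [0, 0, 0], 0.6]
    - [[-50, -18, 50], [0, 0, 0], 0.45]
    - [[-100, -36, 50], [0, 0, 0], 0.45]
    - [[-140, -50, 20], [0, 0, 0], 0.45]
    - [[-140, -50, -20], [0, 0, 0], 0.45]
    - [[-140, -50, -20], [0, 0, 0], 0.45]

```text
time: 11.72
position: [0.5337, 0.0511, 0.2865]
tool_rot: [-1.814, -2.561, 0.006]
wrist_force: [-0.1, -0.1, 0.7]
grip_width: 0.0469
grip_force: 0.0
```

```bash
python3 - <<'E'
from h import *
s=monitor.read_state(); print(s['position'],s['wrist_force'],s['grip_width'])
ims=[]
for n in('side','top'):
    im=snap(n,n+'4.png')
    for k in('guard_handle','guard_hinge','mouth','rod','jig'): print(n,k,[np.round(d['xyz'],4).tolist() for d in spot_point(n,k)[:3]])
    u,v=proj(n,[.58,.066,.2]).astype(int); print(u,v); ims.append(cv2.resize(im[v-60:v+60,u-90:u+90],(450,300),interpolation=cv2.INTER_CUBIC))
cv2.imwrite('pics/v4.png',cv2.cvtColor(np.vstack(ims),cv2.COLOR_RGB2BGR))
E
```

```text
[0.53368107 0.05113468 0.28652596] [-0.09735916 -0.14592207  0.72601776] 0.046879316934850354
side guard_handle [[0.669, 0.1028, 0.3196], [0.3622, -0.287, 0.1527], [0.5683, 0.0666, 0.0019]]
side guard_hinge [[0.4986, -0.185, 0.152], [0.6399, 0.0942, 0.1522], [0.6683, 0.1037, 0.318]]
side mouth [[0.5686, 0.0664, 0.1037]]
side rod [[0.5709, 0.066, 0.1017]]
side jig [[0.5702, 0.0682, 0.0004], [0.4382, -0.2305, -0.0024]]
305 179
top guard_handle [[0.3607, -0.2835, 0.153]]
top guard_hinge [[0.4946, -0.186, 0.154]]
top mouth []
top rod []
top jig [[0.4348, -0.2302, 0.0031]]
305 188
```

View pics/v4.png

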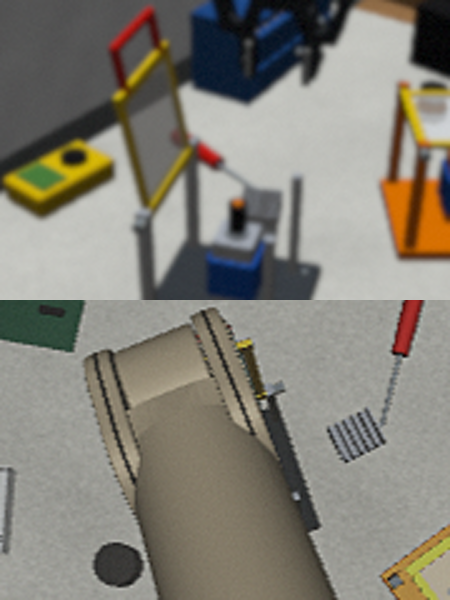

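Call:
apply_moves:
  plan:
    - [[35, 15, -20], [0, 0, 0], 0.45]
    - [[35, 15, -60], [0, 0, 0], 0.45]
    - [[35, 15, -100], [0, 0, 0], 0.45]
    - [[35, 15, -130], [0, 0, 0], 0.45]
    - [[35, 15, -150], [0, 0, 0], 0.45]
    - [[35, 15, -165], [0, 0, 0], 0.45]
    - [[35, 15, -175], [0, 0, 0], 0.45]
    - [[35, 15, -175], [0, 0, 0], 0.45]

```text
time: 13.32
position: [0.5702, 0.0672, 0.113]
tool_rot: [-1.815, -2.564, 0.001]
wrist_force: [0.7, 0.2, 0.5]
grip_width: 0.0471
grip_force: 0.0
```

```bash
python3 - <<'E'
from h import *
s=monitor.read_state(); print(s['position'],s['wrist_force'],s['grip_width'])
n='side'; im=snap(n,n+'5.png')
for k in('guard_handle','mouth','rod'): print(n,k,[np.round(d['xyz'],4).tolist() for d in spot_point(n,k)[:3]])
u,v=proj(n,[.569,.066,.13]).astype(int); print(u,v, proj(n,[.569,.066,.14]))
im=cv2.resize(im[v-40:v+40,u-60:u+60],(720,480),interpolation=cv2.INTER_CUBIC)
cv2.imwrite('pics/v5.png',cv2.cvtColor(im,cv2.COLOR_RGB2BGR))
E
```

```text
[0.57023764 0.06716688 0.11300978] [0.66516867 0.22541801 0.48101748] 0.047051534008664915
side guard_handle [[0.6685, 0.1008, 0.3203], [0.3637, -0.2876, 0.1525], [0.4686, 0.2182, 0.001]]
side mouth [[0.4403, -0.2323, 0.0987]]
side rod [[0.5739, 0.063, 0.1019]]
309 203 [309.26211274 200.0940237 ]
```

View pics/v5.png

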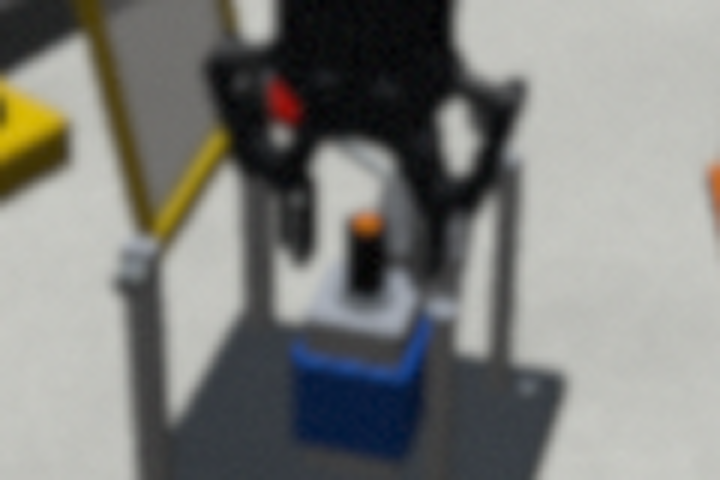

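The knob top at about (310,200) matches the (309,200) I predicted, and it sits midway between the fingers. Closing now.

Call:
apply_moves:
  plan:
    - [[-1, 0, -2], [0, 0, 0], 0.6]
    - [[-1, 0, -2], [0, 0, 0], 0.7]
    - [[-1, 0, -2], [0, 0, 0], 0.8]
    - [[-1, 0, -2], [0, 0, 0], 1]
    - [[-1, 0, -2], [0, 0, 0], 1]
    - [[-1, 0, -2], [0, 0, 0], 1]
    - [[-1, 0, -2], [0, 0, 0], 1]
  squeeze: 30

```text
time: 14.4
position: [0.5695, 0.0672, 0.1115]
tool_rot: [1.815, 2.564, 0.0]
wrist_force: [-1.0, 0.4, 3.9]
grip_width: 0.0193
grip_force: 29.3
```

Call:
apply_moves:
  plan:
    - [[0, 0, 3], [0, 0, 0], 1]
    - [[0, 0, 6], [0, 0, 0], 1]
    - [[0, 0, 9], [0, 0, 0], 1]
    - [[0, 0, 12], [0, 0, 0], 1]
    - [[0, 0, 16], [0, 0, 0], 1]
    - [[0, 0, 20], [0, 0, 0], 1]
    - [[0, 0, 20], [0, 0, 0], 1]

```text
time: 15.28
position: [0.5697, 0.0673, 0.1318]
tool_rot: [1.815, 2.564, 0.001]
wrist_force: [0.4, 0.5, -1.3]
grip_width: 0.0189
grip_force: 29.3
```

Call:
apply_moves:
  plan:
    - [[0, 0, 4], [0, 0, 0], 1]
    - [[0, 0, 8], [0, 0, 0], 1]
    - [[0, 0, 12], [0, 0, 0], 1]
    - [[0, 0, 16], [0, 0, 0], 1]
    - [[0, 0, 20], [0, 0, 0], 1]
    - [[0, 0, 23], [0, 0, 0], 1]
    - [[0, 0, 26], [0, 0, 0], 1]
    - [[0, 0, 28], [0, 0, 0], 1]
    - [[0, 0, 28], [0, 0, 0], 1]
    - [[0, 0, 28], [0, 0, 0], 1]

```text
time: 16.52
position: [0.5693, 0.0672, 0.1592]
tool_rot: [-1.815, -2.564, 0.0]
wrist_force: [-1.1, -0.6, -1.5]
grip_width: 0.019
grip_force: 29.3
```

```bash
python3 - <<'E'
from h import *
s=monitor.read_state(); print(s['position'],s['wrist_force'],s['grip_width'],s['grip_force'])
n='side'; im=snap(n,n+'6.png')
for k in('guard_handle','mouth','rod','bands'): print(n,k,[(np.round(d['xyz'],4).tolist(),round(d['confidence'],2)) for d in spot_point(n,k)[:3]])
u,v=proj(n,[.569,.066,.13]).astype(int); print([proj(n,[.569,.066,.1+h]).round(1).tolist() for h in(0,.006,.018,.048)],u,v)
im=cv2.resize(im[v-40:v+40,u-60:u+60],(720,480),interpolation=cv2.INTER_CUBIC)
cv2.imwrite('pics/v6.png',cv2.cvtColor(im,cv2.COLOR_RGB2BGR))
E
```

```text
[0.56927427 0.06717587 0.15919245] [-1.05301065 -0.63842571 -1.52390818] 0.01896973576752647 29.336189925670624
side guard_handle [([0.6711, 0.0994, 0.3185], 0.63), ([0.3638, -0.2852, 0.1488], 0.62)]
side mouth [([0.5677, 0.0648, 0.1031], 0.94), ([0.4406, -0.2304, 0.098], 0.75)]
side rod [([0.5733, 0.0617, 0.1498], 0.56)]
side bands [([0.5666, 0.0664, 0.0939], 0.74)]
[[309.1, 212.4], [309.2, 210.6], [309.2, 207.0], [309.3, 197.6]] 309 203
```

View pics/v6.png

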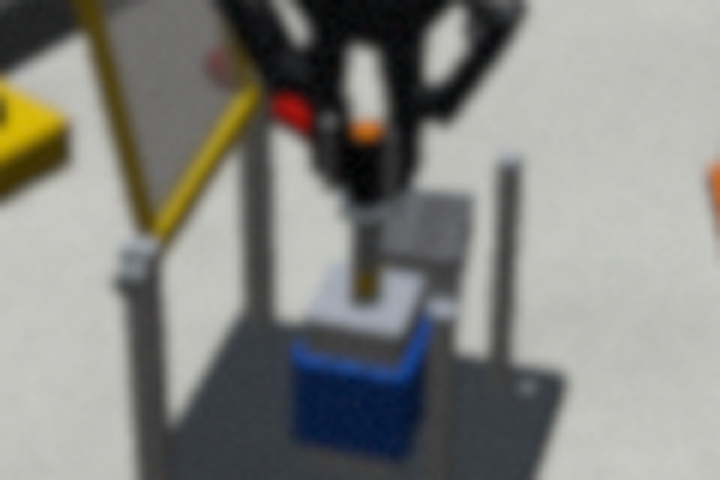

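The TCP rose 47.7 mm. The knob top rose about 14.7 px, against 14.8 px expected for 48 mm, so the grip didn't slip. The yellow band shows at about (365,287) in the crop with no red visible, and the guard is still back.

```bash
python3 -c "
from rig import ticket
print(ticket.finish_job())"
```

```text
the job is handed in; nothing more can be done
None
```

The job is handed in, with no verdict shown: the guard is back on its stop, and the rod is gripped and still, drawn about 48 mm out with the yellow band showing and the red band inside.

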